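Index the piston checking table by one notch

TASK

With the fingertips, press the spring plunger's round black pad down, turn the round steel table with it anticlockwise (seen from above) to the very next notch, and let the plunger spring back up so that the table is locked there. Do not run on towards a further notch or turn it the wrong way. Lift nothing, do not touch the piston standing on the table or the dial gauge, and do not disturb the loose parts on the bench.

Things in the scene. Friction and masses are not known exactly. Their poses are not given: they have to be found in the camera images.
- base: Fixed grey round pedestal, 210 mm across; origin under its centre, on the table's turning axis (z up). It carries the index ring (outer radius 135 mm, 36 to 48 mm above the bench) with 8 open notches in its rim, 45 degrees apart, 17 mm wide, 22 mm deep, and on its +x side, away from the plunger, the dial gauge. +x points roughly away from the robot.
- table_top (a joint): Angle (rad) of the round steel table (radius 105 mm, top 66 mm above the bench): 0 at its first notch (up to 0.02 off), growing anticlockwise from above, 0.785 at the next notch. Turns only while the plunger is down; friction 0.1 N m, no spring; the piston rides along. Play in a notch 0.02 either way; a plunger let up within 0.04 of a notch's middle still slips in.
- plunger (a joint): How far the spring plunger is pressed down (m): 0 up, locked in a notch; 0.018 at its lower stop. Its tooth is free of the ring from 0.012 on. It takes about 5 N at first, 10 N at the bottom. Let go, it springs up by itself: over a notch to 0; between notches the ring's underside stops it at about 0.012.
- pad (a point): Centre of the floor of the plunger's pad, where to press: a black round dish facing up, 58 mm across (inside 50 mm), its rim 6 mm above this point. It stands on a steel stem on an arm of the table, 150 mm from the turning axis, and goes round with the table. This point is 90 mm above the bench with the plunger up, 72 mm at the lower stop.
- next_notch (a point): Fixed point on top of the index ring (48 mm above the bench), in the middle of the next notch, 127 mm from the turning axis. At the end the pad stands on the line from the axis through this point, 150 mm from the axis, sprung up.
- piston: Aluminium engine piston, 80 mm across and 62 mm high, standing loose in a low steel seat ring (6 mm high) in the middle of the table; origin at the centre of its underside, 66 mm above the bench. It only rides round with the table.
- gauge: Dial gauge on a post fixed to the base, about 100 to 170 mm from the axis towards base +x, up to 146 mm above the bench; origin the same as the base's. Leave it alone.
- spare_piston: Another such piston (80 mm across, 62 mm high) standing on the bench; origin at the centre of its underside. Leave it alone.
- gudgeon_pin: Steel tube, 22 mm across and 62 mm high, standing on the bench; origin at the centre of its underside. Leave it alone.
- wrench: Wrench 170 mm long lying on the bench. Leave it alone.
Not all that is in view belongs to the job. What is shaped like the piston but green is not meant.

How it is judged:
By the outcome, as a careful person would: the job done as asked, in the order asked, and still so for the second after the job is handed in, with the robot touching nothing.
It also fails if it takes over 40 s, if anything falls off the work surface, if the arm or the gripper's body presses on something with over 40 N, if the wrist force passes 120 N, or if a joint passes its speed limit or range.

ROBOT

A 7-joint arm with a two-finger parallel gripper is mounted at the origin on the work surface. World frame = base frame: x ahead of the robot, y to its left, z up, the work surface at z = 0. Lengths are in m, angles in rad, forces in N, time in s.
With the tool pointing down it reaches from about 0.425 to 0.875 m from the base axis. Payload 4.7 kg.
Tool frame: the origin (TCP) lies on the centre line of the jaws, within the pads' length; the fingertips stand 14 mm ahead of it and the grasp point (between the pads) lies 5 mm behind it; z points along the fingers, y is the direction in which the jaws open and shut (so a half turn about z gives the same grasp; the last joint's range is limited). The gripper opens to 87 mm and grips with 3 to 60 N. Pads are 19 mm wide; open, the fingers measure 117 mm over their backs; the gripper's body (75 mm by 190 mm) begins 51 mm behind the grasp point.
Start: joints at [1.251, 0.321, -0.07, 1.45, 0.023, 1.371, -0.057], TCP at [0.213, -0.614, 0.212] pointing down, gripper open.
Joint ranges: [-2.86, 2.86], [-0.3, 2.09], [-1.38, 1.24], [0.06, 2.45], [-1.56, 4.7], [0.09, 2.05], [-2.69, 2.69]. Speed limits (rad/s): [2.57, 2.57, 3.14, 3.14, 3.14, 3.14, 3.14].

INTERFACE

Orientations are given as a rotation vector (axis times angle).
In Python, from bench import ctrl gives the robot as it stands. The module is installed in compiled form; this text tells all that it offers.
- The arm moves only by the tool step_arm, never from a script. Its argument "plan" is a list of rows, each a list of 3 entries, a list of its own where there are three numbers: the turn, a rotation vector about the tool's x, y, z in rad, then the shift along the tool's x, y, z in m, then the closure in counts, from 0 (fully open) to 255 (shut). In form: [[[rx, ry, rz], [x, y, z], hand], ...]. A call has exactly 10 rows; each row is the pose to reach, as a shift and turn from the pose commanded when the call began, along the tool's axes at that moment; what a row does not reach only later rows make up. A row lasts 1/8 s, in which the tool goes at most 62.5 mm and 10.7 degrees, less where a joint would pass 70% of its speed; a pose out of reach is approached as far as the arm can. A call with a gripper value outside its range is refused whole. The fingers move at their own pace and stop on an object; "squeeze" is the grip in N (left out, the last holds). Time passes only in rows, so rows that repeat a pose let the fingers close, or fill a call up. It gives the time, the measured TCP pose, the force and the opening at its end, in the units of the state.
- ctrl.get_state(): the state, without advancing time (a new reading comes with each control period).
- ctrl.get_image(name): name is "scene" or "side" or "wrist"; returns the picture (420x560x3 uint8, red, green, blue); there is no depth.
- ctrl.calibration(name): a dict with "fov_y" (degrees; the focal length in pixels is half the picture's height over the tangent of half this angle, whatever the lens; pixels are square), "cx", "cy" (the principal point, pixels), "rvec" (rotation vector, rad) and "tvec" (3), from world to camera coordinates, as OpenCV has them. Camera axes: x right, y down, z forward; pixel columns grow to the right and rows downward; lengths in m; the calibration is good to about 2 mm. A picture is of the moment at which its call begins: read the wrist's pose just before it. calibration takes no time and is no camera call; for the wrist camera it gives the pose at the moment of the call.
- ctrl.close_job(): hands the job in, once; it reports no verdict.
Trained networks look in the newest picture that a camera, given by its name, has taken for a name from the list of things; names that differ only in an ending like _2 or _b are one class to them, and where a whole thing is asked for, a point or a joint stands for the part that bears it (a point fixed in the world has none). Each returns a list of dicts, best first, with "score" (0 to 1); they miss things now and then, are a little off and sometimes report something else, mostly with a low value. They report only what shows in the picture. A call takes as long as a camera call. They do not tell look-alikes from the thing itself.
- ctrl.cut_out(camera, label): "pixels" (420x560 bool, what is visible of it) and "rect" ([left, top, width, height] in pixels, round what is visible of it).
The state is a dict: "time": time; "joint_positions": joint angles; "qd": joint speeds; "joint_torque": joint torques, N m; "position": TCP position; "tool_rot": TCP orientation; "ft_force": force on the tool from outside, world axes, zero at the start; "torque": the same for the moment, N m; "grip_width": opening from 0.0 (shut) to 1.0 (fully open).
Only numpy, scipy, OpenCV 4.12 (cv2) and the standard library are available. Lean on these libraries where they do the work, as an engineer would, in place of code of your own. Each camera call takes 0.05 s, during which the arm holds its last target.

## Working session

There is one attempt and no reset: what is moved stays moved. The work goes in short steps, Python scripts to look and compute and a tool call to move; the robot and the scene stay as the last step left them, time stands still between calls to the robot, and variables do not carry over. Pictures are saved under pics/ and viewed, and the job is handed in when it is done.

Besides the shell and the picture viewer there is one more tool, called after "Request:" by a JSON object that holds its "fn" and its "kwargs". step_arm: Moves the arm, as the interface text tells. Its arguments: {"type":"object","properties":{"plan":{"type":"array"},"squeeze":{"type":"number"}},"required":["plan"]}

```bash
mkdir -p pics
python3 - <<'E'
from bench import ctrl
import cv2,numpy as np
s=ctrl.get_state()
for k,v in s.items(): print(k,np.round(v,4))
for n in ["scene","side","wrist"]:
    im=ctrl.get_image(n); cv2.imwrite(f"pics/{n}0.png",im[:,:,::-1])
    c=ctrl.calibration(n); print(n,c)
    for l in ["pad","base","piston","gauge","table_top"]:
        r=ctrl.cut_out(n,l)
        print(n,l,[(round(d["score"],2),d["rect"]) for d in r[:3]])
print(ctrl.get_state()["time"])
E
```

```text
time 0.0
joint_positions [ 1.2511  0.3218 -0.0701  1.4517  0.0226  1.3708 -0.0569]
qd [-0.0002  0.0001 -0.001   0.0012 -0.0005  0.0007  0.001 ]
joint_torque [-3.00000e-04 -4.91294e+01 -4.03800e-01 -3.12533e+01 -6.39000e-02
  4.36000e-02  2.00000e-04]
position [ 0.2127 -0.6136  0.2107]
tool_rot [-3.0961e+00 -5.2160e-01  7.0000e-04]
ft_force [ 0.756  -0.0674 -0.0645]
torque [-0.0147  0.0692  0.0501]
grip_width 1.0026
scene {'fov_y': 48.745872910314915, 'cx': 281.5578803646019, 'cy': 217.21264674239882, 'rvec': array([ 2.20960837,  1.2821531 , -0.40423575]), 'tvec': array([-0.25677513, -0.33172973,  1.72974368])}
scene pad [(0.65, [287.7, 204.9, 20.5, 19.5])]
scene base [(0.96, [228.5, 207.8, 92.9, 116.9]), (0.49, [376.9, 156.2, 5.8, 14.4])]
scene piston [(0.98, [322.1, 214.9, 29.5, 30.1]), (0.86, [192.4, 202.9, 25.3, 35.0]), (0.81, [262.0, 233.4, 26.7, 34.7])]
scene gauge [(0.64, [267.2, 266.4, 12.3, 50.8])]
scene table_top [(0.94, [240.8, 205.5, 70.6, 89.4])]
side {'fov_y': 56.303624175391626, 'cx': 275.0883886972138, 'cy': 211.77667902626737, 'rvec': array([ 0.36513942, -2.59261911,  1.44550611]), 'tvec': array([0.51570531, 0.15757501, 0.96008663])}
side pad [(0.81, [255.6, 210.4, 24.3, 34.0]), (0.33, [259.8, 168.4, 40.9, 14.4])]
side base [(0.8, [208.7, 163.4, 91.8, 81.4])]
side piston [(0.96, [240.0, 176.3, 28.9, 30.2]), (0.73, [214.9, 237.2, 32.6, 36.8]), (0.57, [325.3, 186.2, 26.2, 32.4])]
side gauge []
side table_top []
wrist {'fov_y': 69.15566583640808, 'cx': 283.261845391585, 'cy': 209.6681988587418, 'rvec': array([-2.38953328,  1.69974683,  0.21158212]), 'tvec': array([-0.65031896, -0.03088412,  0.38923555])}
wrist pad []
wrist base []
wrist piston []
wrist gauge []
wrist table_top []
0.9
```

Run:
```python
import cv2
a=cv2.imread("pics/scene0.png"); cv2.imwrite("pics/sc.png",cv2.resize(a[140:350,170:450],None,fx=2.8,fy=2.8,interpolation=cv2.INTER_CUBIC))
a=cv2.imread("pics/side0.png"); cv2.imwrite("pics/sd.png",cv2.resize(a[120:320,150:410],None,fx=3,fy=3,interpolation=cv2.INTER_CUBIC))
```

```text
(no output)
```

View pics/scene0.png

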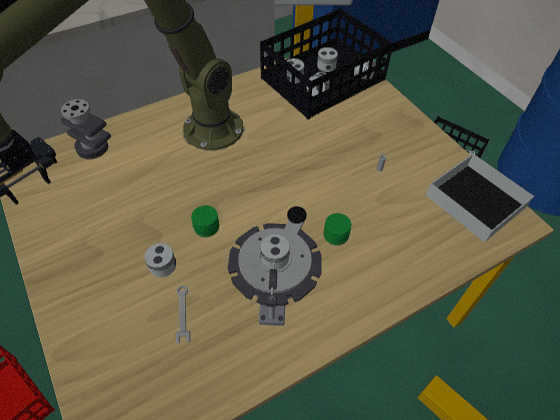

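View pics/side0.png

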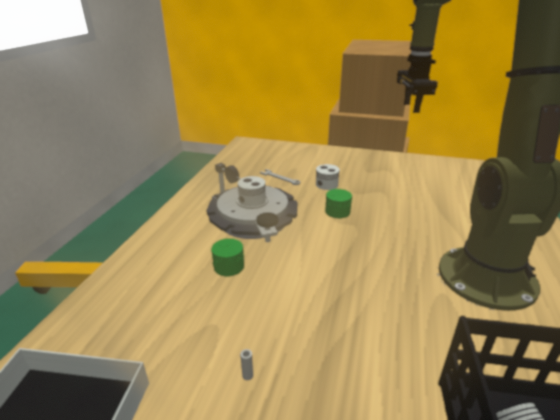

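View pics/wrist0.png

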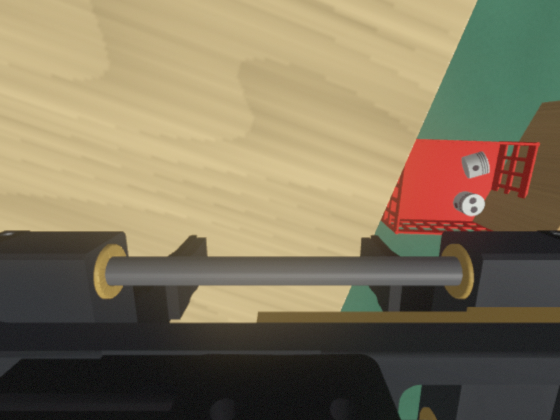

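View pics/sc.png

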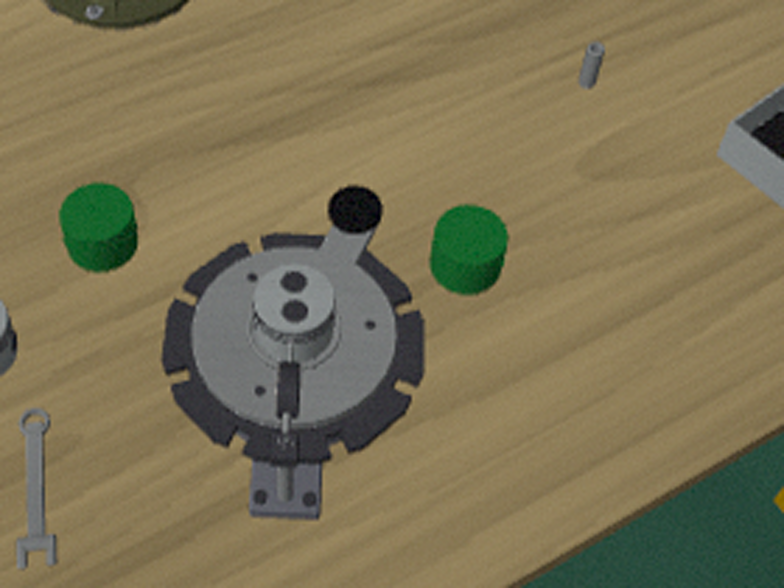

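View pics/sd.png

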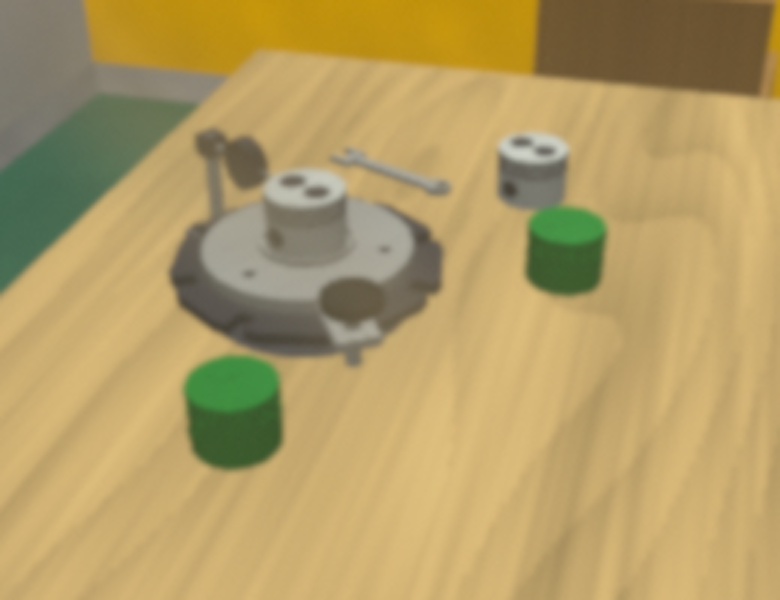

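```bash
cat > h.py <<'E'
import numpy as np,cv2
from scipy.spatial.transform import Rotation as R
from bench import ctrl
def cam(n):
    c=ctrl.calibration(n); f=210/np.tan(np.radians(c["fov_y"]/2))
    K=np.array([[f,0,c["cx"]],[0,f,c["cy"]],[0,0,1]]); return K,np.array(c["rvec"]),np.array(c["tvec"])
def proj(n,P,C=None):
    K,r,t=C or cam(n); return cv2.projectPoints(np.array(P,float).reshape(-1,1,3),r,t,K,None)[0][:,0]
def unproj(n,uv,z,C=None):
    K,r,t=C or cam(n); M=R.from_rotvec(r).as_matrix(); o=-M.T@t
    d=np.c_[np.atleast_2d(uv),np.ones(len(np.atleast_2d(uv)))]@np.linalg.inv(K).T@M
    return o+d*((z-o[2])/d[:,2])[:,None]
E
python3 - <<'E'
from h import *
for n in ["scene","side"]:
    ctrl.get_image(n)
    for l,z in [("pad",.094),("table_top",.066),("base",.042),("piston",.128)]:
        for d in ctrl.cut_out(n,l):
            m=d["pixels"]; v,u=np.nonzero(m)
            cs=cv2.convexHull(np.c_[u,v].astype(np.int32)); (e,_),_ ,_a= (cv2.fitEllipse(cs) if len(cs)>5 else ((0,0),0,0)),0,0
            print(n,l,round(d["score"],2),m.sum(),np.round(unproj(n,[u.mean(),v.mean()],z),4), np.round(e,1),np.round(unproj(n,e,z),4))
E
```

```text
Traceback (most recent call last):
ValueError: too many values to unpack (expected 2)
```

Run:
```python
from h import *
for n in ["scene","side"]:
    C=cam(n)
    ctrl.get_image(n)
    for l,z in [("pad",.094),("table_top",.066),("base",.042),("piston",.128)]:
        for d in ctrl.cut_out(n,l):
            m=d["pixels"]; v,u=np.nonzero(m)
            cs=cv2.convexHull(np.c_[u,v].astype(np.int32)); e=cv2.fitEllipse(cs)[0] if len(cs)>5 else (0,0)
            r=d["rect"]
            print(n,l,round(d["score"],2),m.sum(),np.round(unproj(n,[u.mean(),v.mean()],z,C)[0],4), np.round(e,1),np.round(unproj(n,e,z,C)[0],4))
```

```text
scene pad 0.73 223 [0.5564 0.024  0.094 ] [296.3 214.8] [0.5562 0.0245 0.094 ]
scene table_top 0.59 3024 [ 0.6374 -0.0867  0.066 ] [279.4 250.4] [ 0.6248 -0.0726  0.066 ]
scene base 0.81 6141 [ 0.6563 -0.1018  0.042 ] [275.8 265.8] [ 0.6519 -0.1001  0.042 ]
scene piston 0.94 768 [0.6761 0.0846 0.128 ] [336.9 228.8] [0.6759 0.0846 0.128 ]
scene piston 0.92 892 [ 0.6555 -0.1053  0.128 ] [274.7 251.6] [ 0.6555 -0.106   0.128 ]
scene piston 0.7 736 [ 0.469  -0.2278  0.128 ] [205.2 221. ] [ 0.4688 -0.2272  0.128 ]
side pad 0.73 342 [0.5454 0.0449 0.094 ] [266.5 225.9] [0.5399 0.0646 0.094 ]
side table_top 0.87 1975 [ 0.609  -0.0418  0.066 ] [254.5 210.4] [ 0.61   -0.0421  0.066 ]
side base 0.83 3845 [ 0.6397 -0.0825  0.042 ] [247.7 201. ] [ 0.6621 -0.1258  0.042 ]
side piston 0.91 741 [ 0.6165 -0.0431  0.128 ] [251.5 190.6] [ 0.6166 -0.0433  0.128 ]
side piston 0.78 1096 [0.5677 0.2465 0.128 ] [227.8 256.5] [0.5679 0.2464 0.128 ]
side piston 0.56 711 [ 0.3761 -0.0402  0.128 ] [338.5 203.1] [ 0.376  -0.0382  0.128 ]
side piston 0.46 380 [ 0.7229 -0.1233  0.128 ] [224.9 175.7] [ 0.7236 -0.1099  0.128 ]
```

Run:
```python
from h import *
for n,p,c in [("scene",(296.8,214.9),(274.8,245.9)),("side",(267.6,219.6),(251.7,182.6))]:
    C=cam(n)
    print(n,unproj(n,p,.096,C),unproj(n,c,.128,C))
    M=R.from_rotvec(C[1]).as_matrix(); print("cam",-M.T@C[2])
    P=unproj(n,p,.096,C)[0];Q=unproj(n,c,.128,C)[0];print(np.hypot(*(P-Q)[:2]))
```

```text
scene [[0.55854488 0.02454146 0.096     ]] [[ 0.63951813 -0.09646299  0.128     ]]
cam [ 1.2401676  -0.43977093  1.19857296]
0.14559789051393704
side [[0.54522372 0.0386079  0.096     ]] [[ 0.63193095 -0.08871559  0.128     ]]
cam [0.2785337  0.84864869 0.64402062]
0.1540435433461052
```

Run:
```python
from h import *
s=ctrl.get_state(); T=np.array(s["position"]);Rm=R.from_rotvec(s["tool_rot"]).as_matrix()
tips=[T+Rm@np.array([0,y,.014]) for y in (-.0435,.0435)]
th=np.linspace(0,2*np.pi,60)
for n in ["scene","side"]:
    C=cam(n); im=cv2.imread(f"pics/{n}0.png"); im=cv2.resize(im,None,fx=1.4,fy=1.4,interpolation=cv2.INTER_CUBIC)
    def cur(P,col):
        for q in proj(n,P,C)*1.4: cv2.circle(im,tuple(int(round(v)) for v in q),1,col,-1)
    cur([[.09*np.cos(a),.09*np.sin(a),0] for a in th],(0,0,255))
    cur(tips+[T],(0,255,255))
    cx,cy=.638,-.095
    for r,z,col in [(.135,.048,(0,0,255)),(.105,.066,(255,0,0)),(.04,.128,(0,255,0))]:
        cur([[cx+r*np.cos(a),cy+r*np.sin(a),z] for a in th],col)
    cur([[x,0,0] for x in np.linspace(.1,1,40)],(255,0,255))
    cv2.imwrite(f"pics/{n}_ov.png",im)
```

```text
(no output)
```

View pics/scene_ov.png

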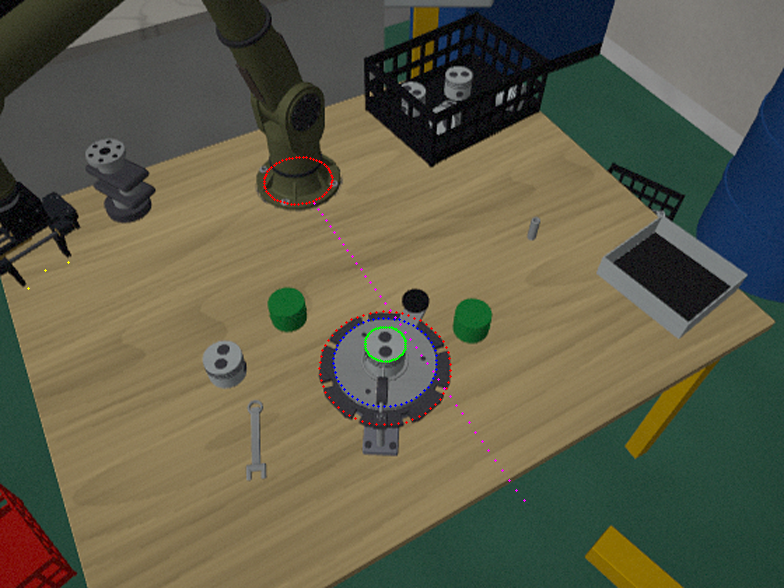

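View pics/side_ov.png

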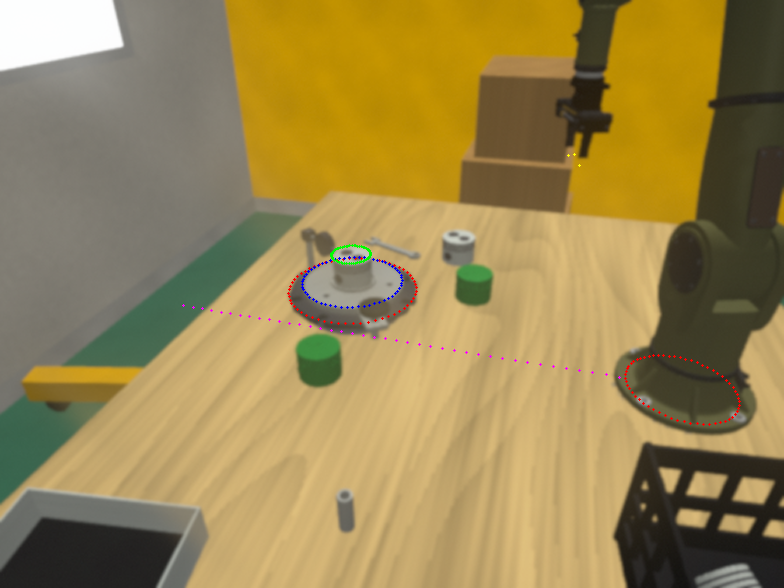

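Run:
```python
from h import *
s=ctrl.get_state(); T=np.array(s["position"]);Rm=R.from_rotvec(s["tool_rot"]).as_matrix()
K,r,t=cam("wrist"); M=R.from_rotvec(r).as_matrix(); o=-M.T@t
print(np.round(Rm,3)); print("cam in tool",Rm.T@(o-T)); print("cam axes in tool (rows x,y,z)",np.round(M@Rm,3))
print(K, proj("wrist",[T,T+Rm@[0,0,.014]]))
```

```text
[[ 0.945  0.328 -0.   ]
 [ 0.328 -0.945 -0.   ]
 [-0.     0.    -1.   ]]
cam in tool [ 0.06573934  0.00031577 -0.17309675]
cam axes in tool (rows x,y,z) [[ 0.     1.     0.   ]
 [-0.97   0.    -0.245]
 [-0.245 -0.     0.97 ]]
[[304.66444042   0.         283.26184539]
 [  0.         304.66444042 209.66819886]
 [  0.           0.           1.        ]] [[282.7411688  244.9893204 ]
 [282.78043772 237.27038798]]
```

Request:
{"fn": "step_arm", "kwargs": {"plan": [[[0,0,0.05],[0.02,-0.02,-0.01],0],[[0,0,0.14],[0.055,-0.057,-0.02],0],[[0,0,0.23],[0.092,-0.096,-0.03],0],[[0,0,0.33],[0.13,-0.136,-0.04],0],[[0,0,0.43],[0.168,-0.176,-0.05],0],[[0,0,0.53],[0.206,-0.216,-0.06],0],[[0,0,0.63],[0.244,-0.256,-0.07],0],[[0,0,0.73],[0.282,-0.296,-0.08],0],[[0,0,0.83],[0.32,-0.336,-0.09],0],[[0,0,0.925],[0.358,-0.376,-0.1],0]]}}

```text
time: 2.75
position: [0.4285, -0.1398, 0.3124]
tool_rot: [3.003, -0.92, 0.002]
ft_force: [0.1, -1.0, -0.1]
grip_width: 1.001
```

Request:
{"fn": "step_arm", "kwargs": {"plan": [[[0,0,0],[-0.008,-0.05,-0.008],0],[[0,0,0],[-0.016,-0.1,-0.018],0],[[0,0,0],[-0.024,-0.145,-0.028],0],[[0,0,0],[-0.03,-0.18,-0.034],0],[[0,0,0],[-0.033,-0.2,-0.037],0],[[0,0,0],[-0.034,-0.207,-0.038],0],[[0,0,0],[-0.034,-0.207,-0.038],0],[[0,0,0],[-0.034,-0.207,-0.038],0],[[0,0,0],[-0.034,-0.207,-0.038],0],[[0,0,0],[-0.034,-0.207,-0.038],0]]}}

```text
time: 4.0
position: [0.515, 0.0486, 0.3497]
tool_rot: [3.005, -0.917, 0.0]
ft_force: [0.0, 0.2, -0.7]
grip_width: 1.002
```

Run:
```python
from h import *
C=cam("wrist"); s=ctrl.get_state(); print(s["position"],s["tool_rot"],s["time"])
im=ctrl.get_image("wrist"); cv2.imwrite("pics/w1.png",im[:,:,::-1])
np.savez("w1.npz",K=C[0],r=C[1],t=C[2])
o=cv2.resize(im[:,:,::-1],None,fx=1.4,fy=1.4,interpolation=cv2.INTER_CUBIC)
th=np.linspace(0,2*np.pi,80); cx,cy=.6395,-.0965
def cur(P,col):
    for q in proj("wrist",P,C)*1.4: cv2.circle(o,tuple(int(round(v)) for v in q),1,col,-1)
for r,z,col in [(.135,.048,(0,0,255)),(.105,.066,(255,0,0)),(.04,.128,(0,255,0))]:
    cur([[cx+r*np.cos(a),cy+r*np.sin(a),z] for a in th],col)
cur([[.5585+.029*np.cos(a),.0245+.029*np.sin(a),.096] for a in th],(0,255,255))
cv2.imwrite("pics/w1o.png",o)
```

```text
[0.51502688 0.04864138 0.3497373 ] [ 3.00450312e+00 -9.16622868e-01  2.05317384e-04] 4.0
```

View pics/w1o.png

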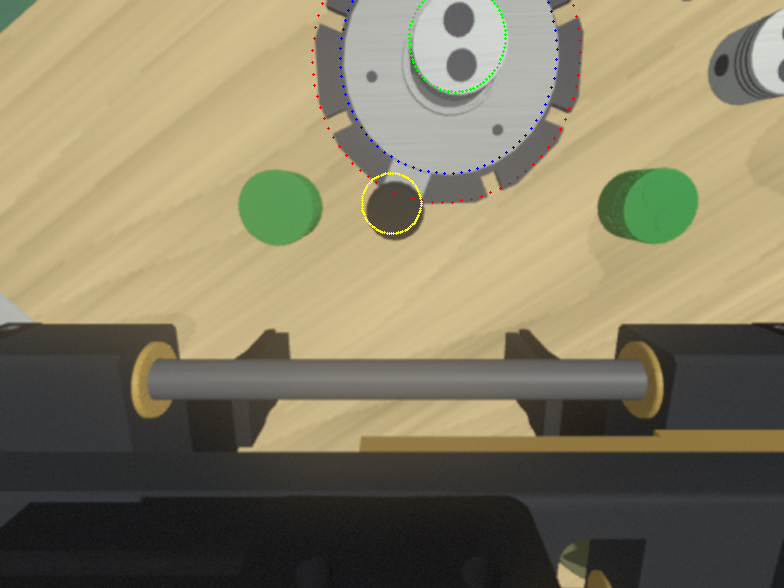

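Run:
```python
import cv2
a=cv2.imread("pics/w1.png"); cv2.imwrite("pics/w1z.png",cv2.resize(a[0:180,210:430],None,fx=3.3,fy=3.3,interpolation=cv2.INTER_CUBIC))
```

```text
(no output)
```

View pics/w1z.png

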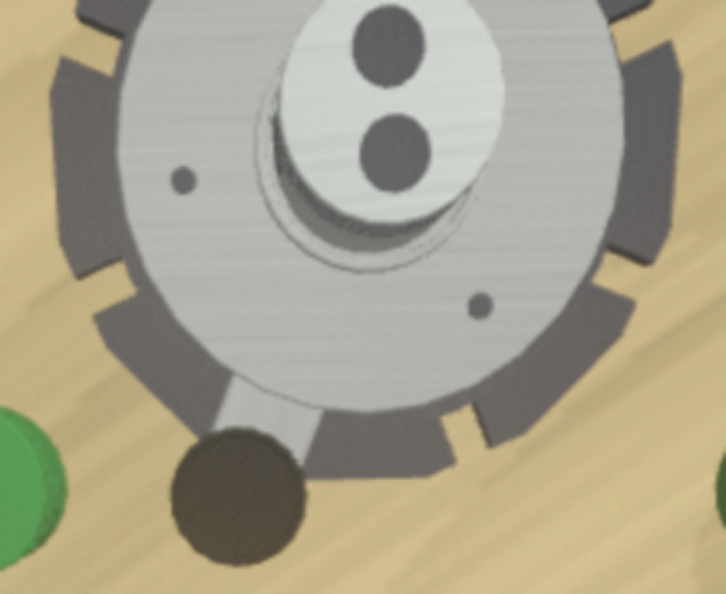

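```bash
cat > fit.py <<'E'
from h import *
from scipy.optimize import least_squares
d=np.load("w1.npz"); C=(d["K"],d["r"],d["t"])
S=lambda p:np.array(p)/3.3+[210,0]+np.array([.5/3.3-.5]*2)
# k relative to pad notch (0): next (+1)
cor={1:[(456,465),(490,447)],-1:[(78,278),(93,315)],2:[(636,303),(652,265)],-2:[(60,57),(78,18)],3:[(672,40),(650,4)]}
obs={k:S(v) for k,v in cor.items()}
pad=S([(238,497)])
# table edge pts
tab=S([(118,140),(625,140),(370,412),(200,340),(545,345)])
def res(p,full=False):
    cx,cy,b,rm,ta,k1=p
    M=(C[0],C[1],C[2])
    def pr(P):
        return cv2.projectPoints(np.array(P,float).reshape(-1,1,3),C[1],C[2],C[0],np.array([k1,0,0,0]))[0][:,0]
    r=[]
    for k,o in obs.items():
        a=b+k*np.pi/4; u=np.array([np.cos(a),np.sin(a)]); v=np.array([-u[1],u[0]])
        q=pr([[*(np.array([cx,cy])+rm*u+s*v),.048] for s in(-.0085,.0085)])
        # order-agnostic
        e1=q-o; e2=q[::-1]-o
        r+=list((e1 if (e1**2).sum()<(e2**2).sum() else e2).ravel())
    a=b+ta; r+=list((pr([[cx+.15*np.cos(a),cy+.15*np.sin(a),.096]])-pad).ravel())
    # table edge: distance in px to circle
    for o in tab:
        uv=cv2.undistortPoints(o.reshape(1,1,2),C[0],np.array([k1,0,0,0]),P=C[0])[0,0]
        w=unproj("wrist",uv,.066,C)[0]; r.append((np.hypot(w[0]-cx,w[1]-cy)-.105)*600)
    r.append(ta*50); r.append((k1)*20)
    return np.array(r)
p0=[.6395,-.0965,np.radians(124),.133,0,0]
s=least_squares(res,p0,x_scale=[.01,.01,.1,.01,.1,.1],loss="soft_l1")
print(np.round(s.x,4),np.degrees(s.x[2]),s.cost); print(np.round(res(s.x),1))
cx,cy,b,rm,ta,k1=s.x
for a in (b+ta,b+np.pi/4): print("pad",cx+.15*np.cos(a),cy+.15*np.sin(a))
E
python3 fit.py
```

```text
[ 0.6362 -0.0978  2.1793  0.1344 -0.0042 -0.0124] 124.8638745196084 6.13693459212926
[ 0.6 -0.6  0.8  0.2 -0.5 -0.1  0.  -0.  -0.1 -0.1  0.3 -0.1  1.2  0.2
 -0.3 -0.7 -1.3  1.3  1.5 -0.4  0.   0.3 -0.3  0.2 -0.5 -1.2  2.3 -0.2
 -0.2]
pad 0.5509277479182062 0.025673043099425308
pad 0.4884923711061476 -0.07136691430185799
```

Request:
{"fn": "step_arm", "kwargs": {"plan": [[[0,0,0],[0.01,0,0.03],255],[[0,0,0],[0.022,-0.001,0.075],255],[[0,0,0],[0.034,-0.001,0.12],255],[[0,0,0],[0.04,-0.001,0.16],255],[[0,0,0],[0.043,-0.001,0.19],255],[[0,0,0],[0.043,-0.001,0.207],255],[[0,0,0],[0.043,-0.001,0.215],255],[[0,0,0],[0.043,-0.001,0.218],255],[[0,0,0],[0.043,-0.001,0.22],255],[[0,0,0],[0.043,-0.001,0.22],255]], "squeeze": 15}}

```text
time: 5.3
position: [0.5518, 0.0261, 0.1304]
tool_rot: [-3.005, 0.915, -0.002]
ft_force: [-0.8, -0.0, -0.2]
grip_width: 0.017
```

Run:
```python
from h import *
C=cam("wrist"); s=ctrl.get_state(); print(s["position"],s["tool_rot"],s["time"],s["grip_width"])
Ci=[("wrist",C),("scene",cam("scene"))]
for n,C in Ci:
    im=ctrl.get_image(n)[:,:,::-1]; cv2.imwrite(f"pics/{n}2.png",im)
    o=cv2.resize(im[120:330,140:420] if n=="scene" else im,None,fx=2.8 if n=="scene" else 1.4,fy=2.8 if n=="scene" else 1.4,interpolation=cv2.INTER_CUBIC)
    sc,of=(2.8,np.array([140,120])) if n=="scene" else (1.4,np.zeros(2))
    th=np.linspace(0,2*np.pi,80); cx,cy=.6362,-.0978
    def cur(P,col):
        for q in (proj(n,P,C)-of)*sc: cv2.circle(o,tuple(int(round(v)) for v in q),1,col,-1)
    for r,z,col in [(.135,.048,(0,0,255)),(.105,.066,(255,0,0))]:
        cur([[cx+r*np.cos(a),cy+r*np.sin(a),z] for a in th],col)
    cur([[.551+.029*np.cos(a),.0257+.029*np.sin(a),.096] for a in th],(0,255,255))
    cur([[.4885+.029*np.cos(a),-.0714+.029*np.sin(a),.096] for a in th],(255,255,0))
    cv2.imwrite(f"pics/{n}2o.png",o)
```

```text
[0.5517982  0.0261225  0.13036586] [-3.00529688e+00  9.15120119e-01 -1.83183941e-03] 5.3 0.017025992705838343
```

View pics/wrist2o.png

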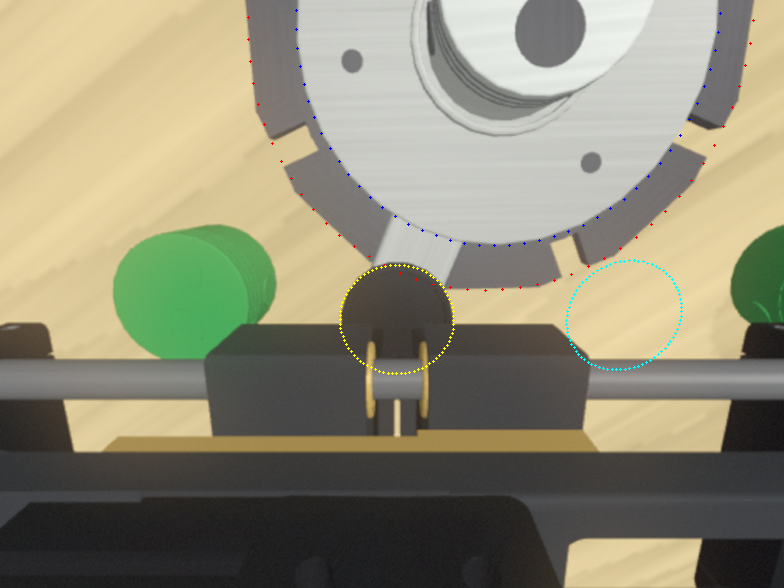

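View pics/scene2o.png

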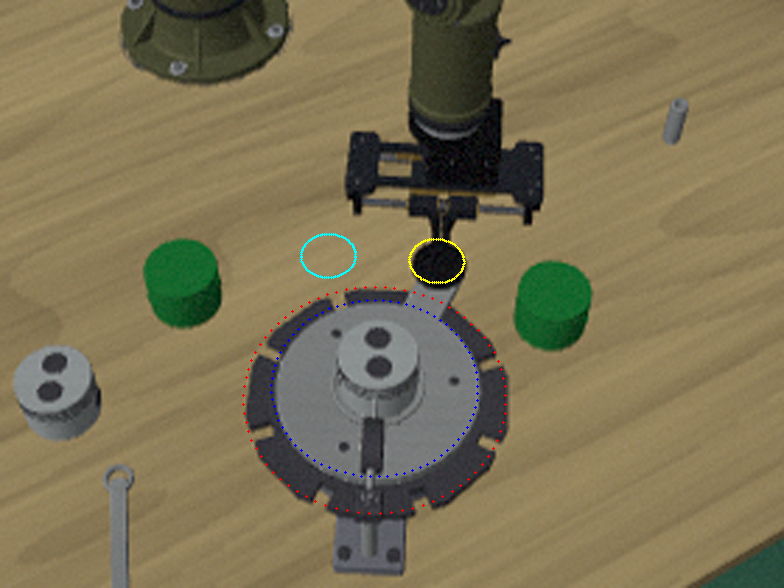

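Request:
{"fn": "step_arm", "kwargs": {"plan": [[[0,0,0],[0,0,0.01],255],[[0,0,0],[0,0,0.02],255],[[0,0,0],[0,0,0.026],255],[[0,0,0],[0,0,0.03],255],[[0,0,0],[0,0,0.034],255],[[0,0,0],[0,0,0.037],255],[[0,0,0],[0,0,0.04],255],[[0,0,0],[0,0,0.042],255],[[0,0,0],[0,0,0.042],255],[[0,0,0],[0,0,0.042],255]]}}

```text
time: 6.65
position: [0.5515, 0.0261, 0.0878]
tool_rot: [3.005, -0.915, 0.0]
ft_force: [0.2, -0.0, -0.0]
grip_width: 0.005
```

```bash
cat > look.py <<'E'
from h import *
import sys
tag=sys.argv[1]
s=ctrl.get_state(); print(np.round(s["position"],4),np.round(s["ft_force"],2),np.round(s["torque"],2),s["time"],s["grip_width"])
for n,b in [("scene",(170,270,240,360)),("wrist",(0,300,100,500)),("side",(140,260,180,340))]:
    im=ctrl.get_image(n)[:,:,::-1]; cv2.imwrite(f"pics/{n}{tag}.png",im)
    c=im[b[0]:b[1],b[2]:b[3]]; f=780/c.shape[1]; f=min(f,590/c.shape[0])
    cv2.imwrite(f"pics/{n}{tag}z.png",cv2.resize(c,None,fx=f,fy=f,interpolation=cv2.INTER_CUBIC))
E
python3 look.py 3
```

```text
[0.5515 0.0261 0.0878] [ 0.17 -0.01 -0.03] [ 0.08  0.01 -0.02] 6.65 0.0051239679676427135
```

View pics/scene3z.png

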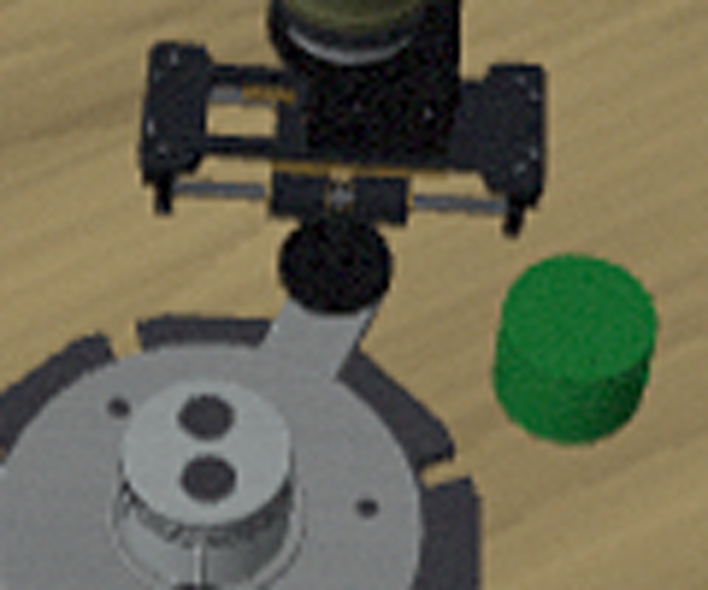

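View pics/wrist3z.png

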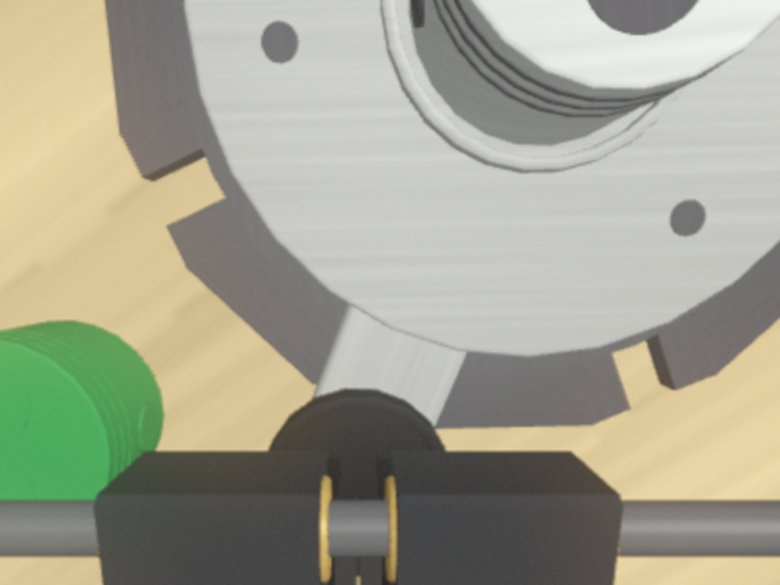

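View pics/side3z.png

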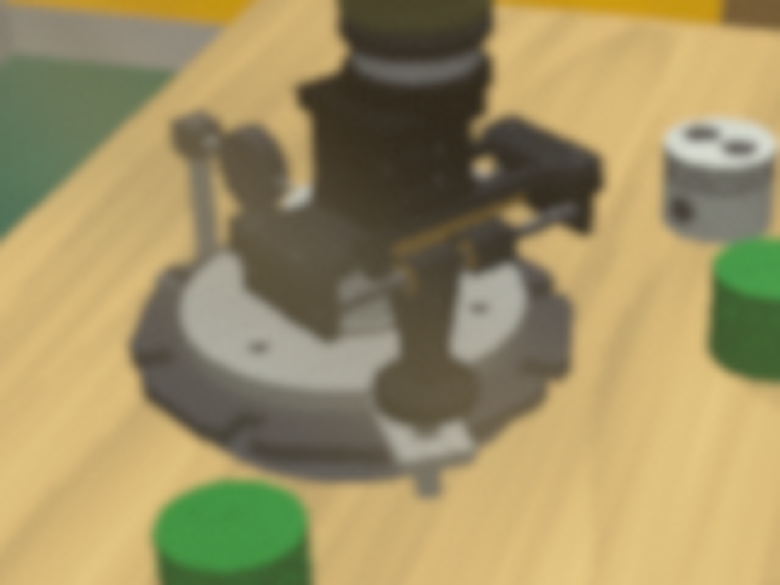

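```bash
cat > ov.py <<'E'
from h import *
import sys
tag=sys.argv[1]; ang=float(sys.argv[2]) if len(sys.argv)>2 else 124.86
s=ctrl.get_state();T=np.array(s["position"]);Rm=R.from_rotvec(s["tool_rot"]).as_matrix()
th=np.linspace(0,2*np.pi,100); cx,cy=.6362,-.0978; a0=np.radians(ang); px,py=cx+.15*np.cos(a0),cy+.15*np.sin(a0)
for n,b in [("scene",(170,270,240,360)),("wrist",(60,260,160,420)),("side",(160,260,200,320))]:
    im=cv2.imread(f"pics/{n}{tag}.png"); c=im[b[0]:b[1],b[2]:b[3]]; f=min(780/c.shape[1],590/c.shape[0])
    o=cv2.resize(c,None,fx=f,fy=f,interpolation=cv2.INTER_CUBIC)
    for z,col in [(.096,(0,255,255)),(.080,(255,0,255))]:
        for q in (proj(n,[[px+.029*np.cos(a),py+.029*np.sin(a),z] for a in th])-[b[2],b[0]])*f: cv2.circle(o,tuple(int(round(v)) for v in q),1,col,-1)
    for q in (proj(n,[T+Rm@[x,y,.014] for x in(-.0095,.0095) for y in (-.015,.015)])-[b[2],b[0]])*f: cv2.circle(o,tuple(int(round(v)) for v in q),3,(0,0,255),-1)
    cv2.imwrite(f"pics/{n}{tag}v.png",o)
E
python3 ov.py 3
```

```text
(no output)
```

View pics/scene3v.png

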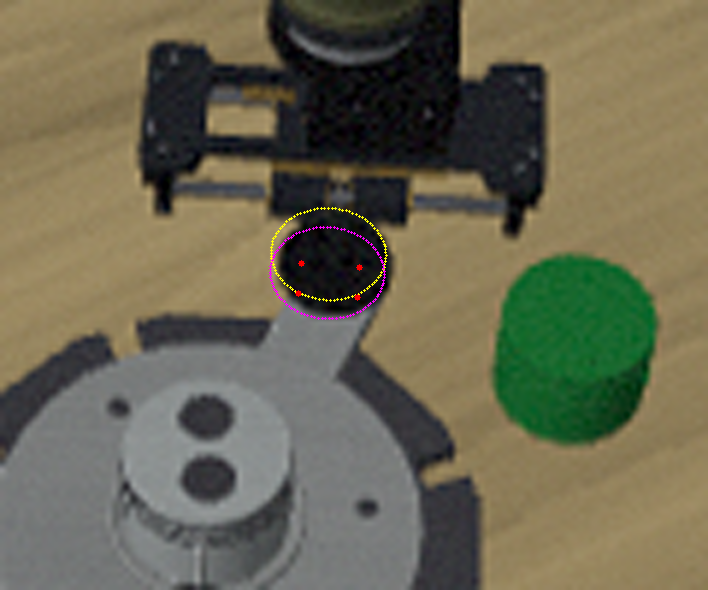

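View pics/wrist3v.png

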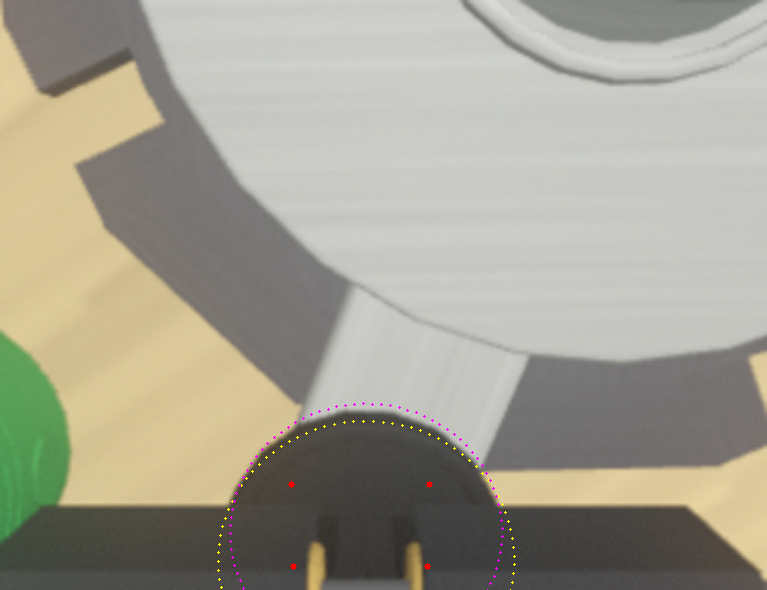

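View pics/side3v.png

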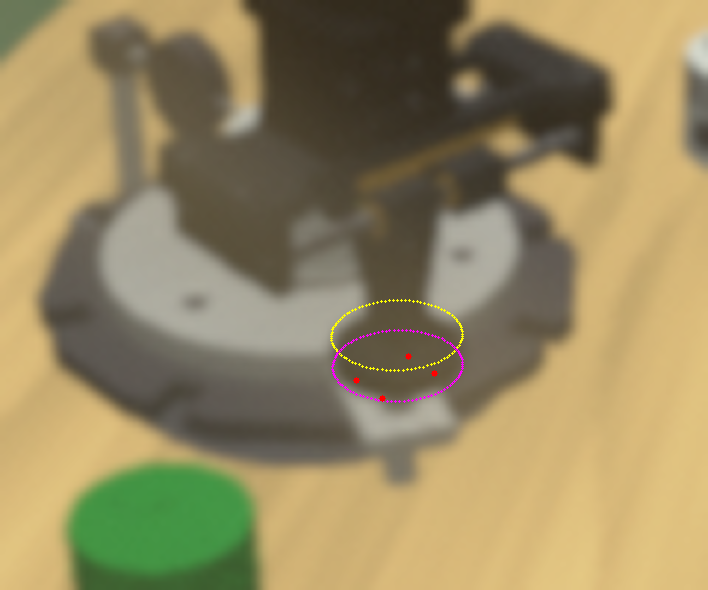

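Run:
```python
import cv2,numpy as np
L=[cv2.resize(cv2.imread(f"pics/{n}.png")[b[0]:b[1],b[2]:b[3]],(390,290),interpolation=cv2.INTER_CUBIC) for n,b in [("scene2",(195,240,270,330)),("scene3",(195,240,270,330)),("side0",(195,250,230,304)),("side3",(195,250,230,304))]]
cv2.imwrite("pics/cmp.png",np.vstack([np.hstack(L[:2]),np.hstack(L[2:])]))
```

```text
(no output)
```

View pics/cmp.png

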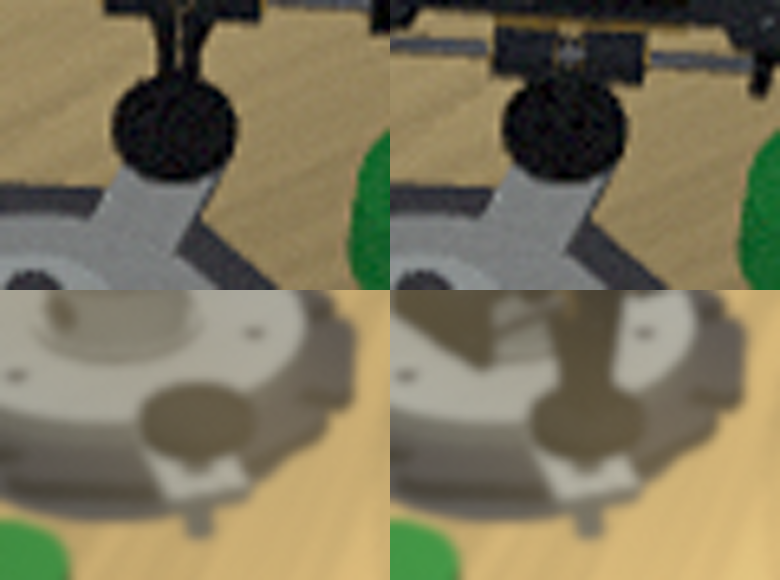

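Request:
{"fn": "step_arm", "kwargs": {"plan": [[[0,0,0],[0,0,0.001],255],[[0,0,0],[0,0,0.002],255],[[0,0,0],[0,0,0.003],255],[[0,0,0],[0,0,0.004],255],[[0,0,0],[0,0,0.005],255],[[0,0,0],[0,0,0.006],255],[[0,0,0],[0,0,0.006],255],[[0,0,0],[0,0,0.006],255],[[0,0,0],[0,0,0.006],255],[[0,0,0],[0,0,0.006],255]]}}

```text
time: 8.05
position: [0.5514, 0.0261, 0.0818]
tool_rot: [3.005, -0.915, 0.0]
ft_force: [0.7, -0.3, 0.1]
grip_width: 0.005
```

```bash
python3 look.py 4
python3 - <<'E'
import cv2,numpy as np
L=[cv2.resize(cv2.imread(f"pics/{n}.png")[b[0]:b[1],b[2]:b[3]],(390,290),interpolation=cv2.INTER_CUBIC) for n,b in [("scene2",(195,240,270,330)),("scene4",(195,240,270,330)),("side0",(195,250,230,304)),("side4",(195,250,230,304))]]
cv2.imwrite("pics/cmp4.png",np.vstack([np.hstack(L[:2]),np.hstack(L[2:])]))
E
```

```text
[0.5514 0.0261 0.0818] [ 0.68 -0.29  0.09] [ 0.07 -0.03  0.02] 8.05 0.004566081438554763
```

View pics/cmp4.png

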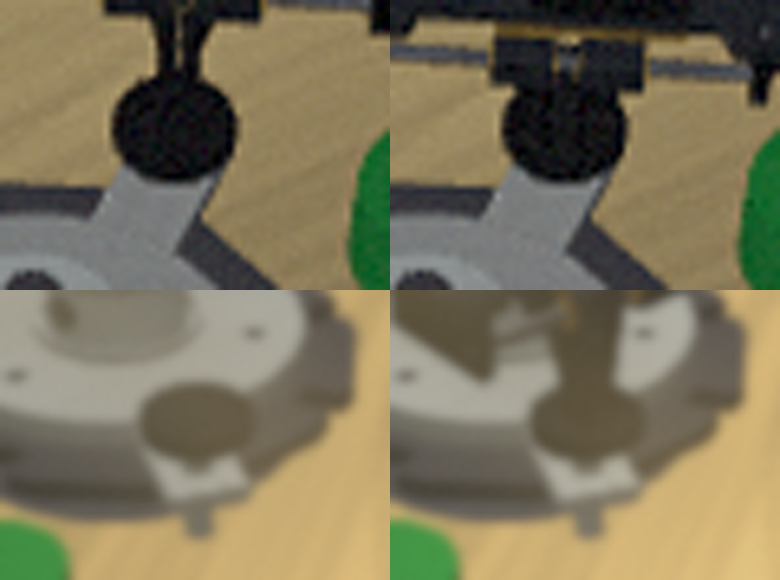

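```bash
python3 ov.py 4
python3 - <<'E'
import cv2,numpy as np
def g(n,b,sz):
    c=cv2.imread(f"pics/{n}.png")[b[0]:b[1],b[2]:b[3]].astype(float); c=255*np.clip(c/120,0,1)**.5
    return cv2.resize(c.astype(np.uint8),sz,interpolation=cv2.INTER_CUBIC)
a=np.hstack([g("scene2",(180,240,270,330),(390,390)),g("scene4",(180,240,270,330),(390,390))])
cv2.imwrite("pics/g4.png",a); cv2.imwrite("pics/g4w.png",g("wrist4",(120,300,160,400),(760,570)))
E
```

```text
(no output)
```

View pics/g4.png

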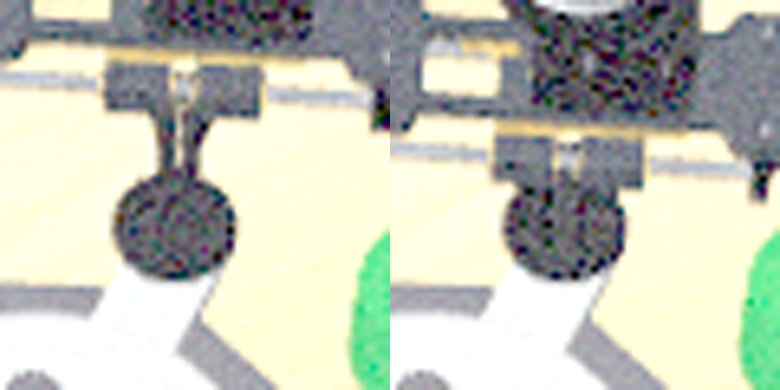

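View pics/g4w.png

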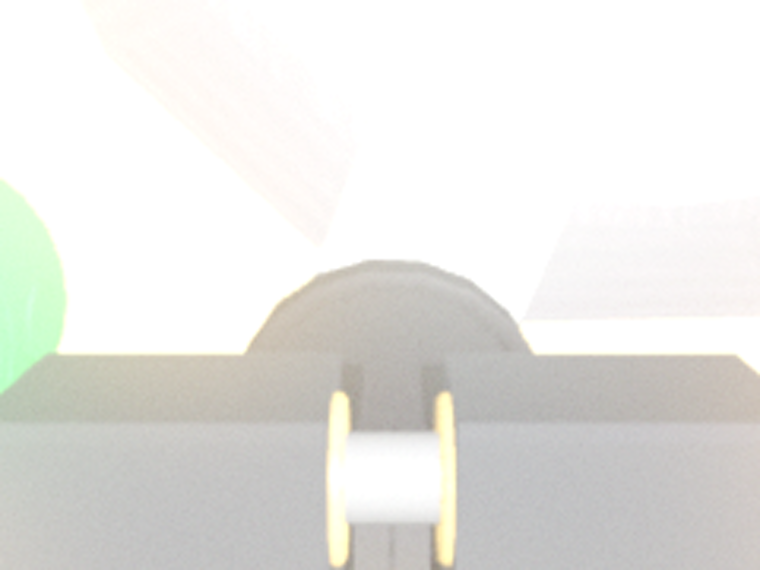

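View pics/wrist4v.png

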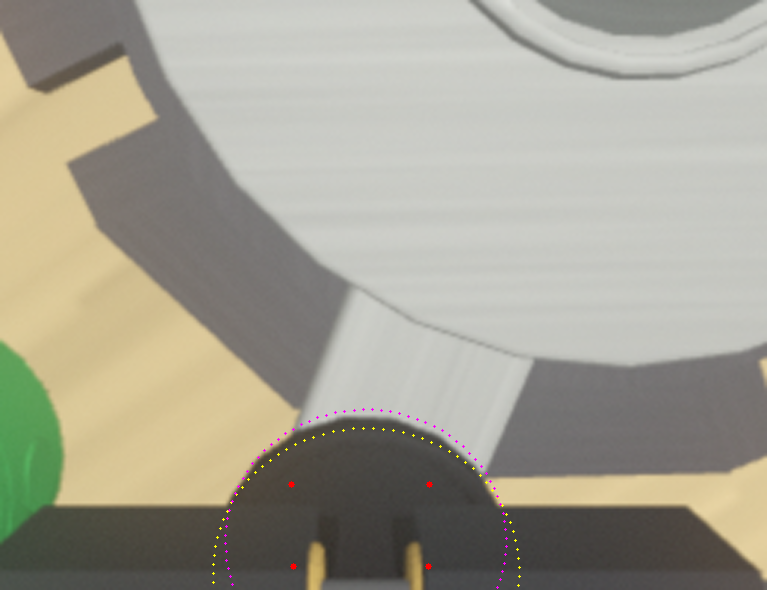

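Request:
{"fn": "step_arm", "kwargs": {"plan": [[[0,0,0],[0,0,0.001],255],[[0,0,0],[0,0,0.002],255],[[0,0,0],[0,0,0.003],255],[[0,0,0],[0,0,0.004],255],[[0,0,0],[0,0,0.005],255],[[0,0,0],[0,0,0.006],255],[[0,0,0],[0,0,0.007],255],[[0,0,0],[0,0,0.008],255],[[0,0,0],[0,0,0.008],255],[[0,0,0],[0,0,0.008],255]]}}

```text
time: 9.45
position: [0.552, 0.0265, 0.0747]
tool_rot: [-3.005, 0.915, -0.002]
ft_force: [-0.2, 0.3, 6.0]
grip_width: 0.003
```

```bash
python3 look.py 5; python3 ov.py 5
```

```text
[0.552  0.0265 0.0747] [-0.22  0.3   5.98] [ 0.22  0.29 -0.05] 9.45 0.003443605322692717
```

View pics/side5z.png

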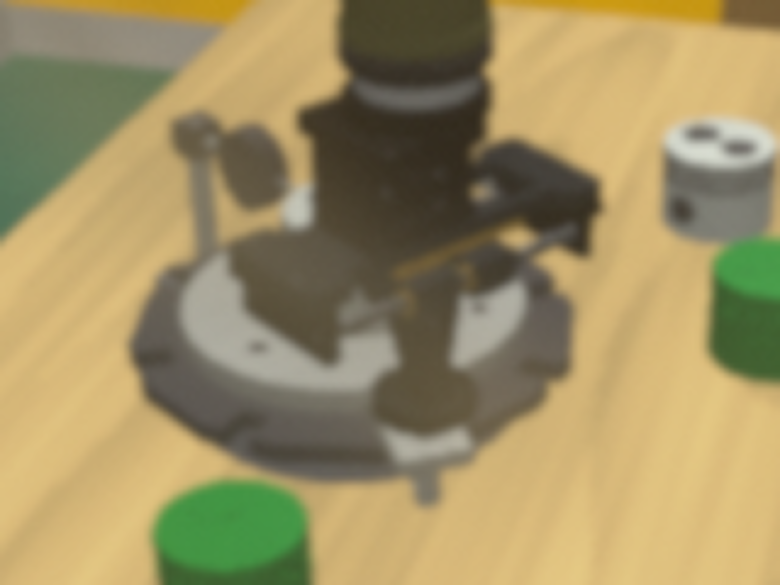

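View pics/scene5v.png

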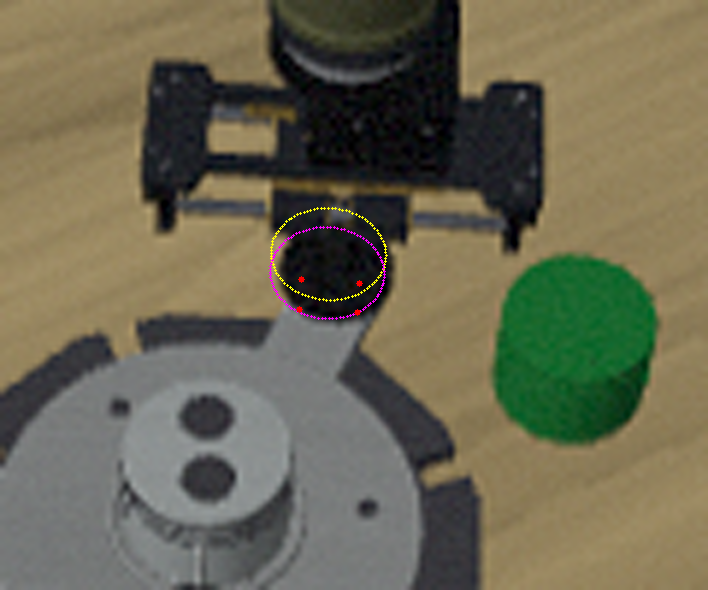

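View pics/wrist5v.png

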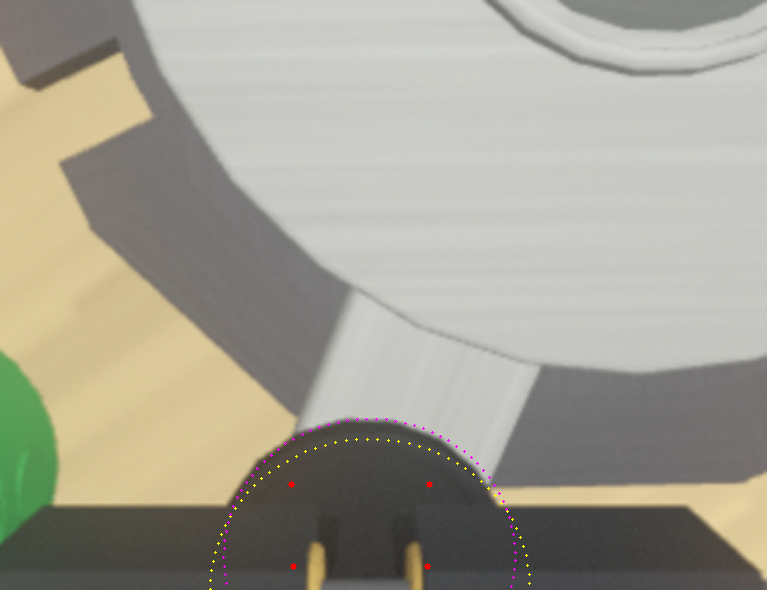

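Request:
{"fn": "step_arm", "kwargs": {"plan": [[[0,0,0],[0,0,0.002],255],[[0,0,0],[0,0,0.004],255],[[0,0,0],[0,0,0.006],255],[[0,0,0],[0,0,0.008],255],[[0,0,0],[0,0,0.009],255],[[0,0,0],[0,0,0.01],255],[[0,0,0],[0,0,0.011],255],[[0,0,0],[0,0,0.011],255],[[0,0,0],[0,0,0.011],255],[[0,0,0],[0,0,0.011],255]]}}

```text
time: 10.85
position: [0.5525, 0.0268, 0.0643]
tool_rot: [-3.005, 0.915, -0.003]
ft_force: [-1.3, 1.0, 7.5]
grip_width: 0.01
```

```bash
python3 look.py 6
python3 - <<'E'
import cv2,numpy as np
L=[cv2.resize(cv2.imread(f"pics/{n}.png")[b[0]:b[1],b[2]:b[3]],(390,290),interpolation=cv2.INTER_CUBIC) for n,b in [("scene2",(195,240,270,330)),("scene6",(195,240,270,330)),("side0",(195,250,230,304)),("side6",(195,250,230,304))]]
cv2.imwrite("pics/cmp6.png",np.vstack([np.hstack(L[:2]),np.hstack(L[2:])]))
E
```

```text
[0.5525 0.0268 0.0643] [-1.32  1.02  7.53] [0.25 0.4  0.03] 10.85 0.010005776253370917
```

View pics/cmp6.png

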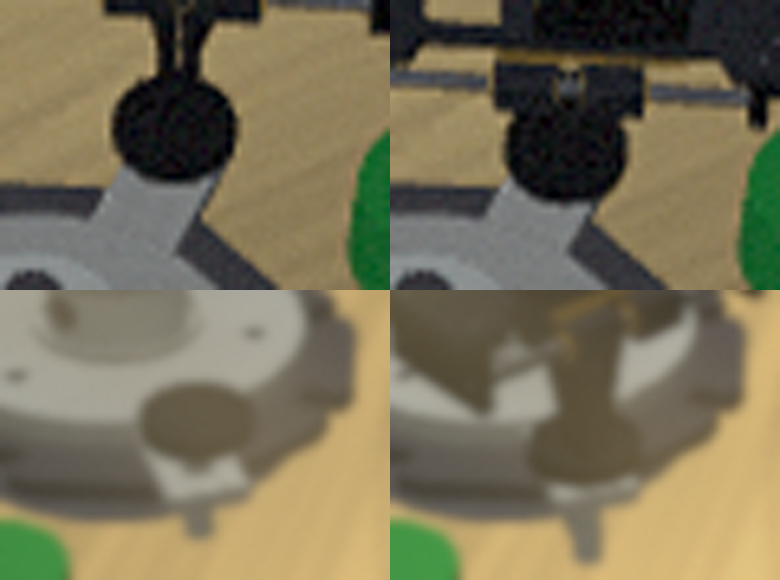

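Request:
{"fn": "step_arm", "kwargs": {"plan": [[[0,0,0],[0,0,0.001],255],[[0,0,0],[0,0,0.002],255],[[0,0,0],[0,0,0.003],255],[[0,0,0],[0,0,0.003],255],[[0,0,0],[0,0,0.003],255],[[0,0,0],[0,0,0.003],255],[[0,0,0],[0,0,0.003],255],[[0,0,0],[0,0.002,0.003],255],[[0,0,0],[-0.001,0.005,0.003],255],[[0,0,0],[-0.001,0.005,0.003],255]]}}

```text
time: 12.25
position: [0.5491, 0.0241, 0.0616]
tool_rot: [-3.004, 0.913, -0.004]
ft_force: [-1.4, 3.1, 10.5]
grip_width: 0.005
```

```bash
python3 look.py 7
python3 - <<'E'
import cv2,numpy as np
a=[cv2.resize(cv2.imread(f"pics/wrist{n}.png")[80:270,120:500],None,fx=1.55,fy=1.55) for n in (6,7)]
cv2.imwrite("pics/c7.png",np.vstack(a))
E
```

```text
[0.5491 0.0241 0.0616] [-1.37  3.07 10.46] [0.64 0.47 0.03] 12.25 0.005144714490676112
```

View pics/c7.png

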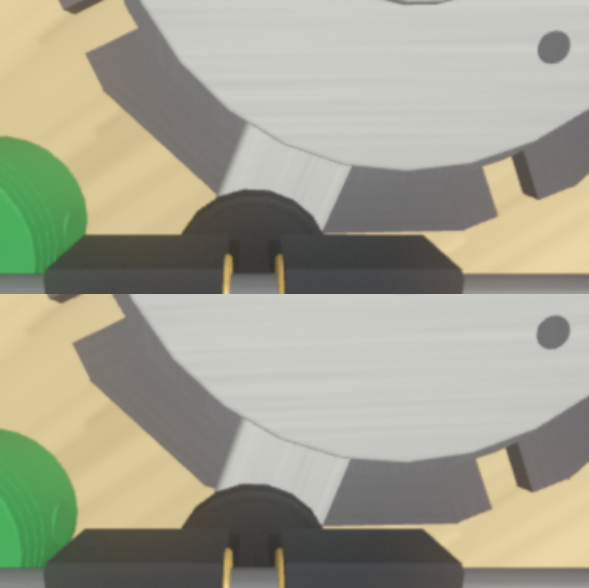

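Request:
{"fn": "step_arm", "kwargs": {"plan": [[[0,0,0],[-0.0025,0.005,0],255],[[0,0,0],[-0.005,0.015,0],255],[[0,0,0],[-0.008,0.0275,0],255],[[0,0,0],[-0.009,0.0405,0],255],[[0,0,0],[-0.009,0.0535,0],255],[[0,0,0],[-0.0085,0.067,0],255],[[0,0,0],[-0.007,0.077,0],255],[[0,0,0],[-0.005,0.085,0],255],[[0,0,0],[-0.004,0.09,0],255],[[0,0,0],[-0.004,0.09,0],255]]}}

```text
time: 13.65
position: [0.4964, -0.0507, 0.0617]
tool_rot: [3.005, -0.916, 0.007]
ft_force: [0.2, 0.3, 9.9]
grip_width: 0.004
```

```bash
python3 look.py 8
python3 - <<'E'
from h import *
C=cam("wrist"); np.savez("w8.npz",K=C[0],r=C[1],t=C[2])
E
```

```text
[ 0.4964 -0.0507  0.0617] [0.18 0.31 9.94] [ 0.01  0.09 -0.01] 13.65 0.0036692331914039865
```

View pics/wrist8z.png

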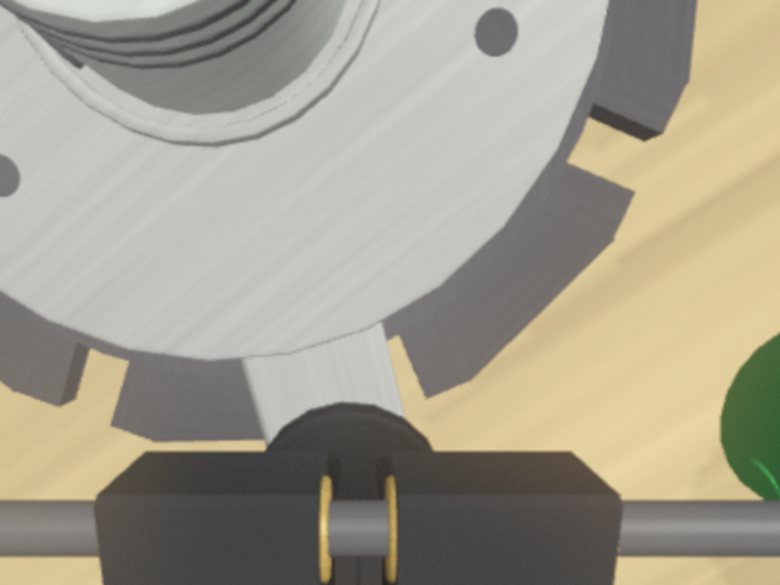

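View pics/scene8z.png

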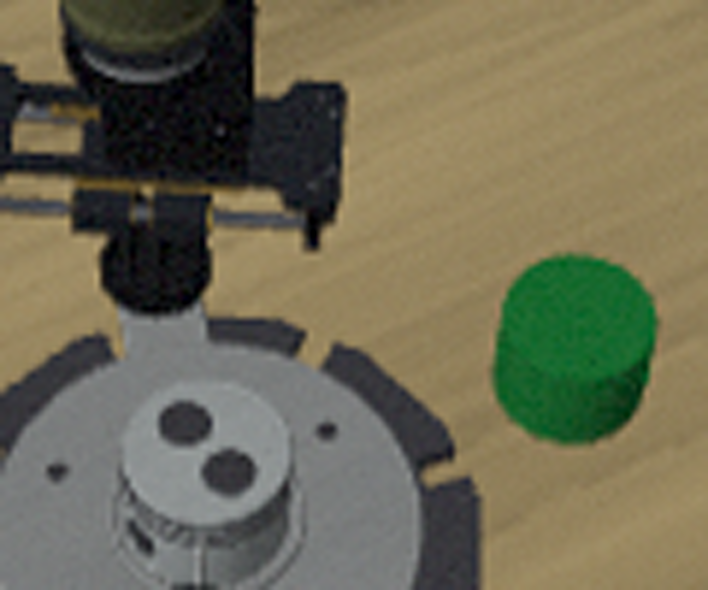

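Run:
```python
from h import *
from scipy.optimize import least_squares
def load(f): d=np.load(f); return (d["K"],d["r"],d["t"])
C1,C8=load("w1.npz"),load("w8.npz")
S1=lambda p:np.array(p,float)/3.3+[210,0]; S8=lambda p:np.array(p,float)/1.95+[100,0]
def ang(c,P): v=P[:,:2]-c; return np.degrees(np.arctan2(v[:,1],v[:,0])),np.hypot(v[:,0],v[:,1])
c0=np.array([.6362,-.0978])
# w8 fit: notch mouth corners
obs=S8([(60,405),(112,425),(427,397),(634,192),(660,135)]) ; ks=[(0,-1),(0,1),(1,1),(2,-1),(2,1)]
P=unproj("wrist",obs,.048,C8)
def res(p):
    r=[]
    for w,(k,s) in zip(P,ks):
        a=p[2]+k*np.pi/4;u=np.array([np.cos(a),np.sin(a)]);v=np.array([-u[1],u[0]])
        r+=list(p[:2]+p[3]*u+s*.0085*v-w[:2])
    return np.array(r)*1e3
s=least_squares(res,[*c0,np.radians(124.9),.134]); print(s.x,np.degrees(s.x[2]),np.round(s.fun,1))
c8=s.x[:2]; b8=np.degrees(s.x[2])
h1=ang(c0,unproj("wrist",S1([(183,180),(480,306)]),.066,C1)); h8=ang(c8,unproj("wrist",S8([(5,175),(497,32)]),.066,C8))
print("holes",h1,h8, (h8[0]-b8)-(h1[0]-124.86))
for z in (.060,.066):
  a1=ang(c0,unproj("wrist",S1([(233,376),(323,409)]),z,C1)); a8=ang(c8,unproj("wrist",S8([(245,358),(383,322)]),z,C8)); print("arm",a1,a8,a1[0].mean()-124.86,a8[0].mean()-b8)
```

```text
[ 0.63599897 -0.09727235  2.18056258  0.1339652 ] 124.93703251897635 [-0.4 -0.1  0.3 -0.1 -0.   0.4  0.1  0.1  0.  -0.3]
holes (array([  64.96344491, -175.24527742]), array([0.07815984, 0.07842306])) (array([ 100.91620846, -138.80463082]), array([0.07671815, 0.07766187])) [35.87573103 36.36361408]
arm (array([113.74604858, 136.86946626]), array([0.10592022, 0.10481815])) (array([149.57932429, 172.87652692]), array([0.10448664, 0.10486642])) 0.44775742153528597 36.290893085929284
arm (array([113.86514655, 136.6285121 ]), array([0.10618928, 0.10505697])) (array([150.24374267, 172.89640207]), array([0.10361082, 0.10422577])) 0.38682932413064464 36.63303985460466
```

Request:
{"fn": "step_arm", "kwargs": {"plan": [[[0,0,0],[0.001,0.003,0],255],[[0,0,0],[0.0025,0.008,0],255],[[0,0,0],[0.004,0.0125,0],255],[[0,0,0],[0.0055,0.0165,0],255],[[0,0,0],[0.0065,0.019,0],255],[[0,0,0],[0.007,0.0205,0],255],[[0,0,0],[0.0075,0.021,0],255],[[0,0,0],[0.0075,0.021,0],255],[[0,0,0],[0.0075,0.021,0],255],[[0,0,0],[0.0075,0.021,0],255]]}}

```text
time: 15.05
position: [0.4912, -0.0716, 0.0617]
tool_rot: [-3.005, 0.914, -0.007]
ft_force: [0.5, 0.7, 10.4]
grip_width: 0.003
```

```bash
python3 look.py 9
python3 - <<'E'
from h import *
C=cam("wrist"); np.savez("w9.npz",K=C[0],r=C[1],t=C[2])
E
```

```text
[ 0.4912 -0.0716  0.0617] [ 0.51  0.67 10.44] [0.15 0.04 0.  ] 15.05 0.0028462186981655165
```

View pics/wrist9z.png

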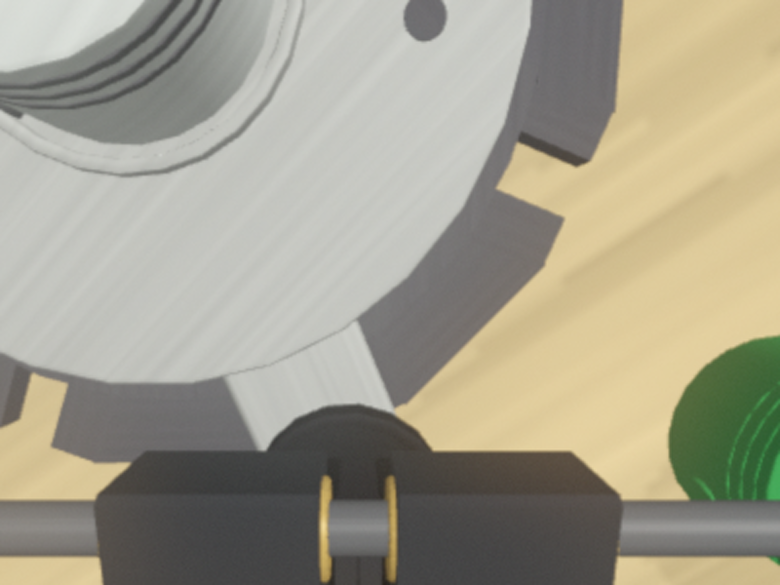

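Run:
```python
from h import *
from scipy.optimize import least_squares
def load(f): d=np.load(f); return (d["K"],d["r"],d["t"])
C1,C8=load("w1.npz"),load("w9.npz")
S1=lambda p:np.array(p,float)/3.3+[210,0]; S8=lambda p:np.array(p,float)/1.95+[100,0]
def ang(c,P): v=P[:,:2]-c; return np.degrees(np.arctan2(v[:,1],v[:,0])),np.hypot(v[:,0],v[:,1])
c0=np.array([.6362,-.0978])
obs=S8([(0,425),(52,446),(564,218),(585,164)]) ; ks=[(0,-1),(0,1),(2,-1),(2,1)]
P=unproj("wrist",obs,.048,C8)
def res(p):
    r=[]
    for w,(k,s) in zip(P,ks):
        a=p[2]+k*np.pi/4;u=np.array([np.cos(a),np.sin(a)]);v=np.array([-u[1],u[0]])
        r+=list(p[:2]+p[3]*u+s*.0085*v-w[:2])
    return np.array(r)*1e3
s=least_squares(res,[*c0,np.radians(124.9),.134]); print(s.x,np.degrees(s.x[2]),np.round(s.fun,1))
c8=s.x[:2]; b8=np.degrees(s.x[2])
h1=ang(c0,unproj("wrist",S1([(480,306)]),.066,C1)); h8=ang(c8,unproj("wrist",S8([(425,17)]),.066,C8))
print("holes",h1,h8, (h8[0]-b8)-(h1[0]-124.86))
for z in (.060,.066):
  a8=ang(c8,unproj("wrist",S8([(225,377),(357,321)]),z,C8)); print("arm",a8,a8[0].mean()-b8)
```

```text
[ 0.63591418 -0.09732142  2.17781501  0.13371913] 124.77960873093915 [-0.5  0.2  0.5 -0.2  0.1  0.7 -0.1 -0.7]
holes (array([-175.24527742]), array([0.07842306])) (array([-130.66827267]), array([0.07757898])) [44.65739601]
arm (array([ 157.35930211, -178.97364983]), array([0.10463957, 0.10475934])) -135.58678259183796
arm (array([ 158.22133133, -178.78824072]), array([0.10378782, 0.10429015])) -135.06306342781502
```

Request:
{"fn": "step_arm", "kwargs": {"plan": [[[0,0,0],[0,0,-0.004],255],[[0,0,0],[0,0,-0.008],255],[[0,0,0],[0,0,-0.012],255],[[0,0,0],[0,0,-0.016],255],[[0,0,0],[0,0,-0.022],255],[[0,0,0],[0,0,-0.032],255],[[0,0,0],[0,0,-0.047],255],[[0,0,0],[0,0,-0.067],255],[[0,0,0],[0,0,-0.09],255],[[0,0,0],[0,0,-0.1],255]]}}

```text
time: 16.45
position: [0.4894, -0.0717, 0.1614]
tool_rot: [3.005, -0.915, 0.003]
ft_force: [0.1, 0.3, -0.7]
grip_width: 0.005
```

```bash
python3 look.py 10
python3 - <<'E'
import cv2,numpy as np
L=[cv2.resize(cv2.imread(f"pics/{n}.png")[b[0]:b[1],b[2]:b[3]],(390,290),interpolation=cv2.INTER_CUBIC) for n,b in [("scene9",(185,245,230,310)),("scene10",(185,245,230,310)),("side9",(170,250,230,338)),("side10",(170,250,230,338))]]
cv2.imwrite("pics/cmp10.png",np.vstack([np.hstack(L[:2]),np.hstack(L[2:])]))
E
```

```text
[ 0.4894 -0.0717  0.1614] [ 0.07  0.3  -0.69] [0.09 0.04 0.05] 16.45 0.005226130689971588
```

View pics/cmp10.png

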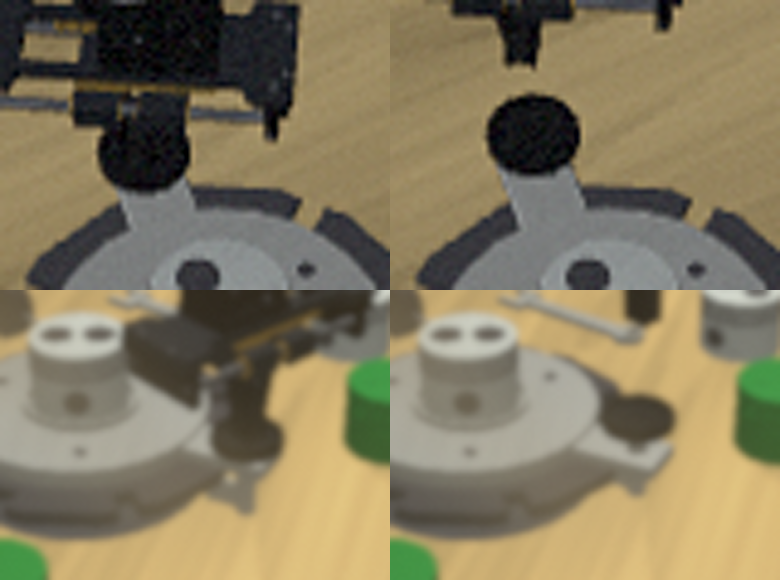

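View pics/wrist10.png

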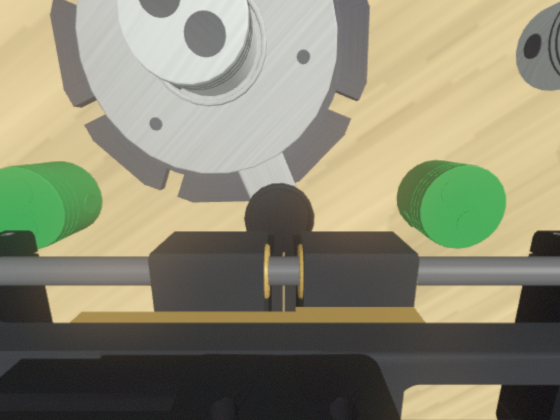

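Run:
```python
from bench import ctrl
print(ctrl.get_state()["ft_force"],ctrl.get_state()["time"]); print(ctrl.close_job())
```

```text
[ 0.06412594  0.15940512 -0.72247935] 16.6
the job is handed in; nothing more can be done
None
```

I pressed the pad down with the closed fingertips, turned the table about 45° anticlockwise to the next notch, let the plunger spring back up, and handed the job in at about 16.6 s.

**Before letting go:** in the wrist picture the table stood 44.4–44.9° from the first notch, against 45° wanted and about 2.3° allowed. The upward force there was about 10 N, so the plunger was at or near its lower stop.

**After lifting clear:**
- **Plunger:** in the scene picture the pad rose by about 3.7 px. That fits the full 18 mm stroke, not the 6 mm it would rise if caught under the ring. The stem no longer showed below the arm of the table in the side picture.
- **Contact:** the force on the tool read about zero.
- **Other parts:** the piston was still in its seat. The pistons, the wrench and the green look-alikes showed no change where they were in view. I did not compare the gauge or the gudgeon pin again at the end.

**What disagreed:**
- **Contact height:** the fingertips met the pad about 26 mm lower in reported TCP height than the 14 mm tip length implies, so I set the depth by force and pictures.
- **Side camera:** it was 1–2 cm off the scene camera for the same points, so I took positions from the wrist camera.
- **Not done:** I did not measure the table angle again after the plunger came up.

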